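Set the drip screw of an air-line lubricator

TASK

Reset the oil drip on the air service unit: lift the brittle clear hood off the lubricator with a light pinch and stand it gently, open end down, on the rubber mat. Then turn the brass thumbscrew clockwise until it just seats, without cranking it onto its seat, back it off a quarter turn, and finish still holding the thumbscrew there in the gripper so it cannot creep while the drops are counted. Leave everything else on the bench where it lies.

Things in the scene. Friction and masses are not known exactly. Their poses are not given: they have to be found in the camera images.
- hood_center (a point): Clear plastic hood (upside-down cup, 44 mm across, 55 mm tall, wall 2.5 mm, about 30 g), half-way up on its axis; its z axis points up. It stands loosely over the thumbscrew on the 48 mm round flange of the lubricator; lifting it 55 mm straight up clears everything. It is brittle: a grip (one finger's push) above about 60 N cracks it, 20 to 30 N is plenty; and it breaks if let fall more than about 10 mm.
- mat_top (a point): Centre of the top face of the black ribbed rubber mat, 130 x 130 mm, 4 mm thick, fixed flat on the bench to one side of the air unit (a steel tray of the same size, with parts in it, lies on the other side; they may be swapped). The hood must stand wholly or nearly so on it.
- screw_grip (a point): Centre of the flat spade head of the brass thumbscrew, on its upright axis. The head is 28 mm long (along this point's x axis), 10 mm thick (y axis) and 27 mm tall, 13.5 mm above and below this point; z points up. Under the head only a 9 mm stem; the top of the 21 mm lock ring is 23 mm below this point, the 48 mm flange 33 mm below. The head turns in place: it does not rise as it is unscrewed. Nothing else stands as high within 100 mm.
- needle_screw (a joint): Angle of the thumbscrew in rad: 0 where the needle first touches its seat, growing counter-clockwise seen from above (opening), at the start somewhere from 2.1 to 4.3; a quarter turn open is 1.57. At 0 the head lies along the air unit's x axis. It takes 0.04 N m to turn and stays where it is left; past 0 the resistance climbs steeply, by about 0.2 N m for each 0.1 rad, and more than 0.2 rad past 0 ruins the seat.
- air_unit: Grey air service unit on a steel bracket bolted to the bench; its origin is on the bench under the thumbscrew's axis. The lubricator with the clear hood stands over the origin (hood top 232 mm above the bench), the filter-regulator with a 41 mm black knob (top 179 mm above the bench) 80 mm to +y; a pressure gauge and the bowls' sight strips face -x, the upright bracket plate is on the +x side. Over all x -55 to 55 mm, y -50 to 133 mm.
Mind the look-alikes: they are no part of the job. What is shaped like the part that bears hood_center but red is not meant.

How it is judged:
On the way, in this order (a step that is already met when the one before it is completed fails the run):
1. the hood stands upright on the mat, let go (x of hood_center in the frame of mat_top between -0.06 and 0.06 m and y of hood_center in the frame of mat_top between -0.06 and 0.06 m and z of hood_center in the frame of mat_top between 0.022 and 0.033 m and angle between hood_center's own z axis and vertical below 0.12 rad and contact force between the fingers and hood below 0.1 N and linear speed of hood below 0.03 m/s), for 0.2 s.
2. the thumbscrew is turned down onto its seat (value of joint needle_screw below 0.06 rad), for 0.2 s.
At the end, for the whole second after the job is handed in: The hood stands upright (within 0.12 rad), let go and still, within 60 mm of the mat's centre along each side; the thumbscrew has been seated and then stands 1.57 rad open (1.31 to 1.83), still, gripped by the fingers with more than 5 N (all of step 1 and value of joint needle_screw between 1.31 and 1.83 rad and velocity of joint needle_screw between -0.1 and 0.1 rad/s and contact force between the fingers and needle_screw above 5 N and distance between the grasp point and screw_grip below 0.03 m); the arm keeps its last pose, push and grip.
It fails at once if the hood is squeezed or struck with more than 120 N (contact force between the fingers and hood above 120 N).
It fails at once if the hood falls or is knocked flying: faster than 0.45 m/s with no finger on it (contact force between the fingers and hood below 0.05 N and linear speed of hood above 0.45 m/s).
It fails at once if the thumbscrew is cranked onto its seat: turned more than 0.2 rad beyond first contact (value of joint needle_screw below -0.2 rad).
It fails at once if a bystander is moved by more than 30 mm (distance of any of socket, lug_nut, spanner, coupler, oil_bottle, valve_jar, mallet, tread_gauge from where it was at the start of the episode above 0.03 m).
It also fails if it takes over 69 s, if anything falls off the work surface, if the arm or the gripper's body presses on something with over 40 N, if the wrist force passes 120 N, or if a joint passes its speed limit or range.

ROBOT

A 6-joint arm with a two-finger parallel gripper is mounted at the origin on the work surface. World frame = base frame: x ahead of the robot, y to its left, z up, the work surface at z = 0. Lengths are in m, angles in rad, forces in N, time in s.
With the tool pointing down it reaches from about 0.35 to 0.775 m from the base axis. Payload 7.3 kg.
Tool frame: the origin (TCP) lies on the centre line of the jaws, within the pads' length; the fingertips stand robot.nose_length ahead of it and the grasp point (between the pads) is the TCP (robot.nose_length is the distance from the TCP to the fingertips, in m); z points along the fingers, y is the direction in which the jaws open and shut (so a half turn about z gives the same grasp; the last joint's range is limited). The gripper opens to 92 mm and grips with 3 to 60 N. Pads are 19 mm wide; open, the fingers measure 130 mm over their backs; the gripper's body (75 mm by 190 mm) begins 47 mm behind the grasp point.
Start: joints at [1.089, 0.342, 1.524, -0, 1.275, -0.146], TCP at [0.173, 0.496, 0.246] pointing down, gripper open.
Joint ranges: [-2.53, 2.53], [-0.77, 2.02], [0.04, 2.7], [-1, 4.14], [0.28, 2.66], [-3.11, 3.11]. Speed limits (rad/s): [2.57, 2.57, 3.14, 3.14, 3.14, 3.14].

INTERFACE

Orientations are given as [roll, pitch, yaw] about the fixed x, y, z axes, in that order (R = Rz(yaw) Ry(pitch) Rx(roll)).
In Python, from cell import robot, read_camera gives the robot as it stands.
- The arm moves only by the shell command python3 -m crank 'ROWS' [FORCE]. ROWS is JSON, a list of rows, each a list of 7 numbers: the shift along the tool's x, y, z in cm, then the turn, a rotation vector about the tool's x, y, z in degrees, then the opening, from 0 (shut) to 1 (fully open). In form: [[tx, ty, tz, wx, wy, wz, jaw], ...]. A call has 1 to 5 rows; each row is the pose to reach, as a shift and turn from the pose commanded when the call began, along the tool's axes at that moment; what a row does not reach only later rows make up. A row lasts 1/8 s, in which the tool goes at most 62.5 mm and 10.7 degrees, less where a joint would pass 70% of its speed; a pose out of reach is approached as far as the arm can. A call with a gripper value outside its range is refused whole. The fingers move at their own pace and stop on an object; FORCE is the grip in N (left out, the last holds). Time passes only in rows, so rows that repeat a pose let the fingers close. It gives the time, the measured TCP pose, the force and the opening at its end, in the units of the state.
- robot.observe(): the state, without advancing time (a new reading comes with each control period).
- read_camera(name): name is "side" or "top" or "wrist"; returns a dict with "frame" (384x512x3 uint8, red, green, blue), "intrinsics" (3x3 intrinsics, pixels), "R" (3x3) and "t" (3): a world point X has camera coordinates R X + t. Camera axes: x right, y down, z forward; pixel columns grow to the right and rows downward; lengths in m; the calibration is good to about 2 mm. A picture is of the moment at which its call begins. There is no depth.
- robot.hand_in(): hands the job in, once; it reports no verdict.
The state is a dict: "time": time; "qpos": joint angles; "qvel": joint speeds; "joint_efforts": joint torques, N m; "tool_pos": TCP position; "tool_rot": TCP orientation; "contact_force": force on the tool from outside, world axes, zero at the start; "torque": the same for the moment, N m; "opening": finger opening in m.
Only numpy, scipy, OpenCV 4.12 (cv2) and the standard library are available. Lean on these libraries where they do the work, as an engineer would, in place of code of your own. Each camera call takes 0.05 s, during which the arm holds its last target.

## Working session

There is one attempt and no reset: what is moved stays moved. The work goes in short steps, Python scripts to look and compute and a shell command to move; the robot and the scene stay as the last step left them, time stands still between calls to the robot, and variables do not carry over. Pictures are saved under pics/ and viewed, and the job is handed in when it is done.

```bash
ls; mkdir -p pics; python3 - <<'E'
from cell import robot, read_camera
import cv2,numpy as np
for n in ("side","top","wrist"):
    c=read_camera(n); cv2.imwrite(f"pics/{n}0.png",cv2.resize(c["frame"][:,:,::-1],(800,600),interpolation=cv2.INTER_CUBIC))
    np.savez(f"pics/{n}0.npz",**c)
    print(n,c["intrinsics"].round(1).tolist(),(-c["R"].T@c["t"]).round(3), c["R"].round(2).tolist())
print(robot.observe(),robot.nose_length)
E
```

```text
pics
side [[359.4, 0.0, 262.0], [0.0, 359.4, 190.8], [0.0, 0.0, 1.0]] [0.685 0.637 0.684] [[-0.98, 0.2, 0.0], [0.12, 0.6, -0.79], [-0.16, -0.77, -0.62]]
top [[472.0, 0.0, 258.0], [0.0, 472.0, 187.2], [0.0, 0.0, 1.0]] [0.334 0.02  1.244] [[-0.0, -1.0, 0.01], [-0.98, -0.0, -0.2], [0.2, -0.01, -0.98]]
wrist [[341.1, 0.0, 255.7], [0.0, 341.1, 187.3], [0.0, 0.0, 1.0]] [0.111 0.516 0.384] [[0.33, 0.94, -0.0], [0.92, -0.32, 0.25], [0.23, -0.08, -0.97]]
{'time': 0.15, 'qpos': array([ 1.08899241e+00,  3.42582697e-01,  1.52476859e+00, -1.27869952e-05,
        1.27540400e+00, -1.45992814e-01]), 'qvel': array([ 0.00074963, -0.00192462, -0.00270019,  0.00060537, -0.00073205,
       -0.00042802]), 'joint_efforts': array([ 9.86777668e-04, -4.31470299e+01, -2.44354820e+01,  7.17301690e-02,
        5.37503930e-02, -9.77513059e-05]), 'tool_pos': array([0.17285744, 0.495439  , 0.24520433]), 'tool_rot': array([-3.14044061e+00, -1.57035498e-04,  2.80578519e+00]), 'contact_force': array([-0.45177456,  1.01726375,  0.14922723]), 'torque': array([-0.00181781, -0.00320957, -0.00491735]), 'opening': 0.09177116421439666} 0.019
```

View pics/top0.png

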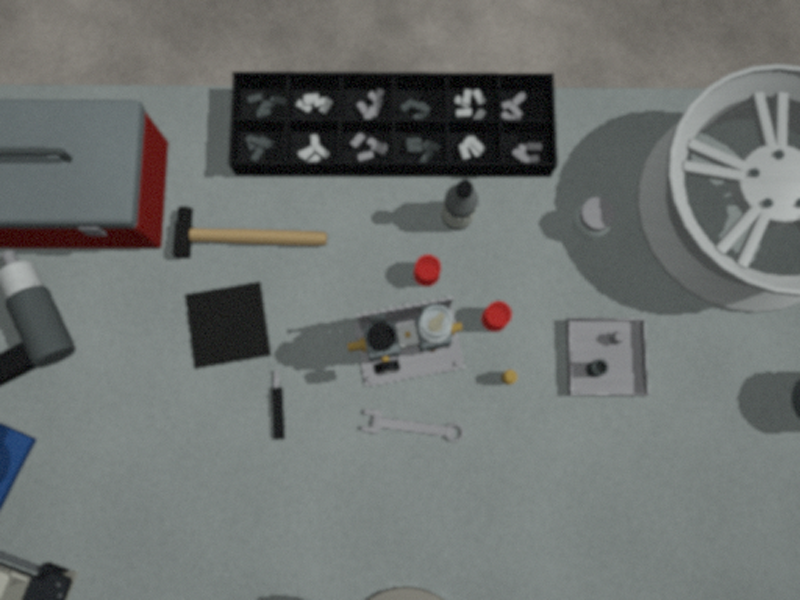

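View pics/side0.png

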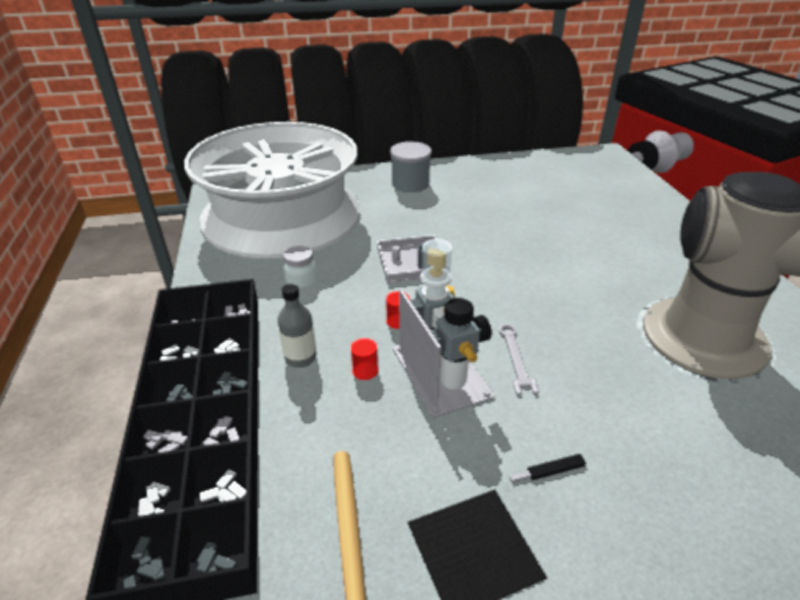

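View pics/wrist0.png

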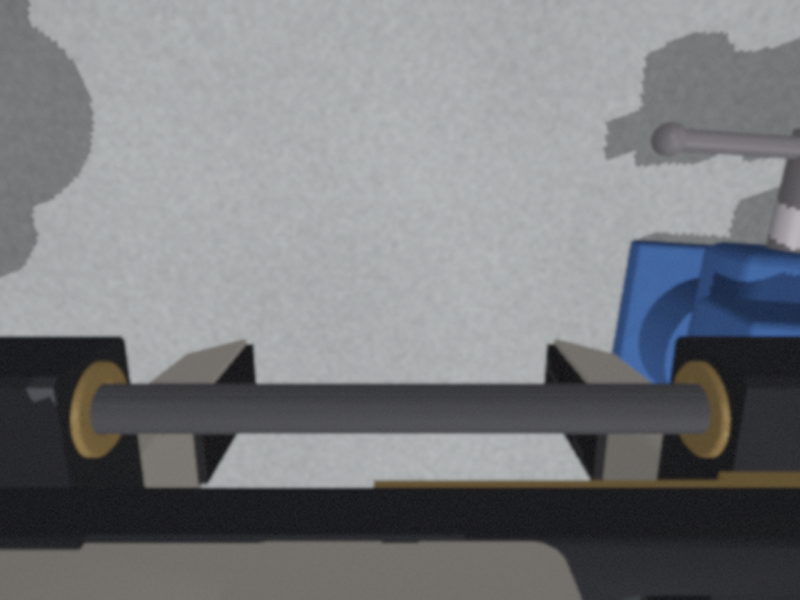

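The top view shows the mat at about (229,325), the clear hood at (436,323), the knob at (381,335) and two red hoods at (427,270) and (497,316). I'll enlarge those areas.

```bash
python3 - <<'E'
import numpy as np,cv2
f=np.load("pics/top0.npz")["frame"][:,:,::-1]
def crop(f,x0,y0,x1,y1,s,name): cv2.imwrite(name,cv2.resize(f[y0:y1,x0:x1],None,fx=s,fy=s,interpolation=cv2.INTER_CUBIC))
crop(f,215,180,315,255,8,"pics/c1.png")
crop(f,110,170,190,245,8,"pics/c2.png")
f=np.load("pics/side0.npz")["frame"][:,:,::-1]
crop(f,235,145,325,265,5,"pics/c3.png")
E
```

```text
(no output)
```

View pics/c1.png

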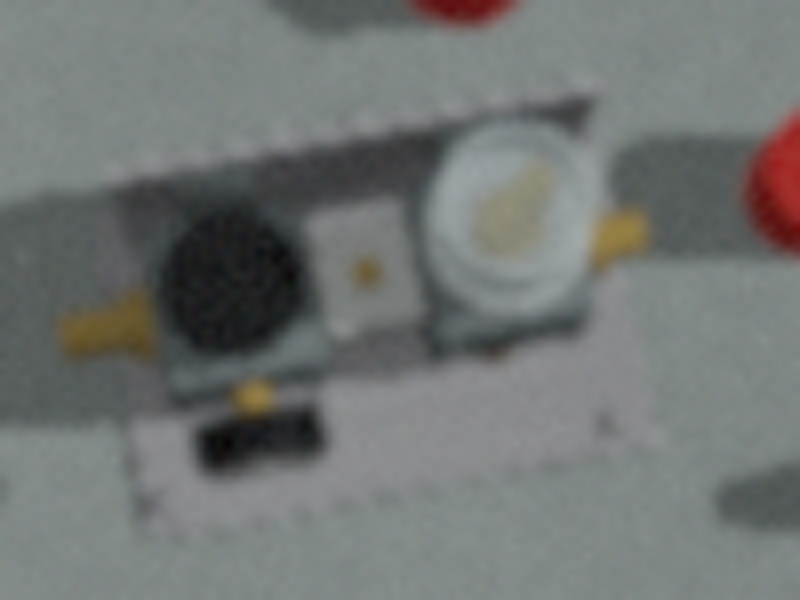

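View pics/c2.png

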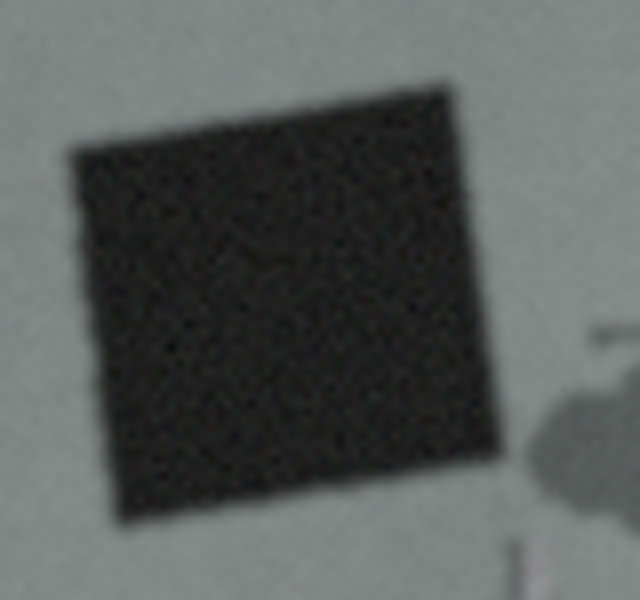

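View pics/c3.png

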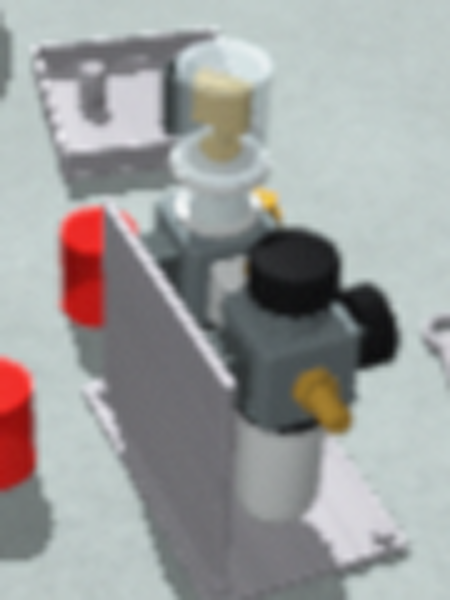

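```bash
cat > h.py <<'E'
import numpy as np
def ray(name,u,v,tag="0"):
    c=np.load(f"pics/{name}{tag}.npz"); d=c["R"].T@np.linalg.solve(c["intrinsics"],[u,v,1]); return -c["R"].T@c["t"],d
def atz(name,u,v,z,tag="0"):
    o,d=ray(name,u,v,tag); return (o+d*(z-o[2])/d[2])
def proj(name,X,tag="0"):
    c=np.load(f"pics/{name}{tag}.npz"); p=c["intrinsics"]@(c["R"]@np.array(X)+c["t"]); return p[:2]/p[2]
E
python3 - <<'E'
from h import *
h=atz("top",215+515/8,180+200/8,.232); k=atz("top",215+232/8,180+277/8,.179)
print("hood",h,"side",atz("side",235+224/5,145+66/5,.232),"flange side",atz("side",235+220/5,145+160/5,.177))
print("knob",k,"side",atz("side",235+293/5,145+257/5,.179),np.linalg.norm((h-k)[:2]),"yaw",np.degrees(np.arctan2(-(k-h)[0],(k-h)[1])))
m=np.array([atz("top",110+x/8,170+y/8,.004) for x,y in [(72,150),(452,85),(502,458),(120,523)]])
print(m,m.mean(0),[np.linalg.norm(m[i]-m[i-1]) for i in range(4)])
m=np.array([atz("side",x*.64,y*.64,.004) for x,y in [(409,523),(495,492),(546,576)]]);print(m)
E
```

```text
hood [ 0.49832597 -0.04118184  0.232     ] side [ 0.50109897 -0.03889079  0.232     ] flange side [ 0.5006342 -0.0409231  0.177    ]
knob [0.48469912 0.03635541 0.179     ] side [0.48709333 0.04010078 0.179     ] 0.07872558488881555 yaw 9.96770860281523
[[0.57883832 0.37260611 0.004     ]
 [0.60123438 0.24709264 0.004     ]
 [0.47590997 0.22608416 0.004     ]
 [0.45455068 0.34993553 0.004     ]] [0.52763334 0.29892961 0.004     ] [np.float64(0.12633832016198548), np.float64(0.12749594801402192), np.float64(0.1270730658490735), np.float64(0.12567968298135357)]
[[0.60293942 0.25147347 0.004     ]
 [0.47884402 0.23062896 0.004     ]
 [0.45517423 0.3517451  0.004     ]]
```

```bash
cat >> h.py <<'E'
def to(target):
    from cell import robot
    from scipy.spatial.transform import Rotation as Ro
    s=robot.observe(); R=Ro.from_euler("xyz",s["tool_rot"])
    print("t",round(s["time"],2),"tcp",s["tool_pos"].round(4),"rpy",np.degrees(s["tool_rot"]).round(2),"open",round(s["opening"],4),"F",s["contact_force"].round(1),"T",s["torque"].round(3))
    print("q",s["qpos"].round(3))
    print("delta tool cm",(R.inv().apply(np.array(target)-s["tool_pos"])*100).round(2))
E
python3 -m crank '[[-2,-1.5,-5,0,0,0,1],[-6,-5,-8,0,0,0,1],[-11,-9,-8,0,0,0,1],[-15.5,-13,-8,0,0,0,1],[-20,-16.5,-8,0,0,0,1]]'
python3 -m crank '[[-4.5,-3.7,0,0,0,0,1],[-9,-7.4,0,0,0,0,1],[-13.5,-11.1,0,0,0,0,1],[-18,-14.8,0,0,0,0,1],[-20,-16.5,0,0,0,0,1]]'
python3 -c "
from h import *
to([.4995,-.04,.325])"
```

```text
time: 0.78
tool_pos: [0.3079, 0.2722, 0.3258]
tool_rot: [3.141, 0.0, 2.806]
contact_force: [1.2, -0.5, -0.8]
opening: 0.0917
time: 1.4
tool_pos: [0.4429, 0.0497, 0.3253]
tool_rot: [-3.141, -0.0, 2.803]
contact_force: [-0.5, 0.7, -0.1]
opening: 0.092
t 1.4 tcp [0.4429 0.0497 0.3253] rpy [-1.7998e+02 -2.0000e-02  1.6059e+02] open 0.092 F [-0.5  0.7 -0.1] T [0.035 0.019 0.03 ]
q [-0.06   0.139  1.574 -0.     1.429 -1.292]
delta tool cm [-8.32 -6.58  0.03]
```

```bash
python3 -m crank '[[-4.2,-3.3,0,0,0,0,1],[-8.3,-6.6,0,0,0,0,1],[-8.3,-6.6,0,0,0,0,1],[-8.3,-6.6,0,0,0,0,1]]'
python3 - <<'E'
from cell import robot, read_camera
import cv2,numpy as np
for n in ("wrist","side"):
    c=read_camera(n); cv2.imwrite(f"pics/{n}1.png",cv2.resize(c["frame"][:,:,::-1],(800,600),interpolation=cv2.INTER_CUBIC))
    np.savez(f"pics/{n}1.npz",**c)
from h import *
to([.4995,-.04,.216])
for z in (.177,.232): print(z,proj("wrist",[.4995,-.04,z],"1")/.64)
E
```

```text
time: 1.9
tool_pos: [0.4981, -0.0371, 0.3253]
tool_rot: [3.141, -0.001, 2.805]
contact_force: [-0.1, -0.5, -0.2]
opening: 0.0916
t 2.0 tcp [ 0.498  -0.0364  0.3258] rpy [ 1.7998e+02 -2.0000e-02  1.6082e+02] open 0.0921 F [-0.2 -0.1 -0.2] T [-0.025  0.015  0.001]
q [-0.227  0.243  1.442  0.     1.457 -1.463]
delta tool cm [-0.26 -0.3  10.98]
0.177 [397.79420518 284.04830771]
0.232 [397.39959375 311.84805196]
```

View pics/wrist1.png

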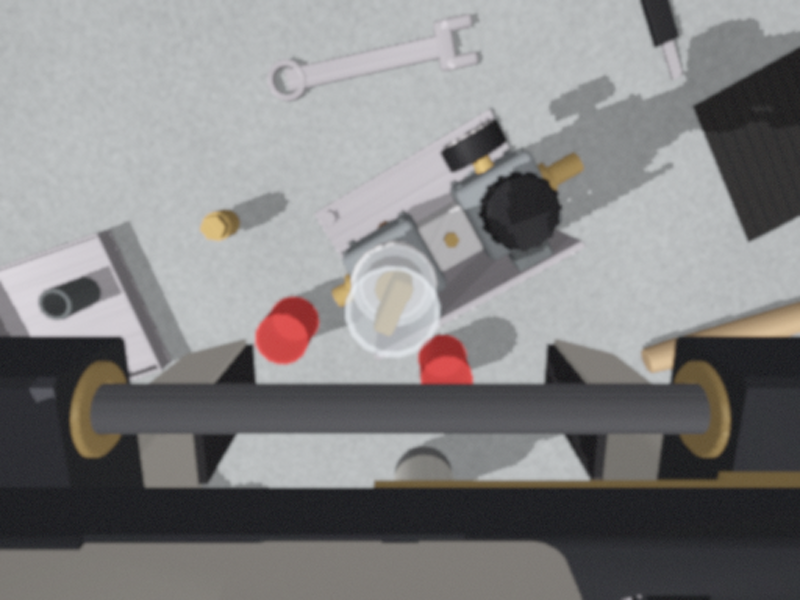

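View pics/side1.png

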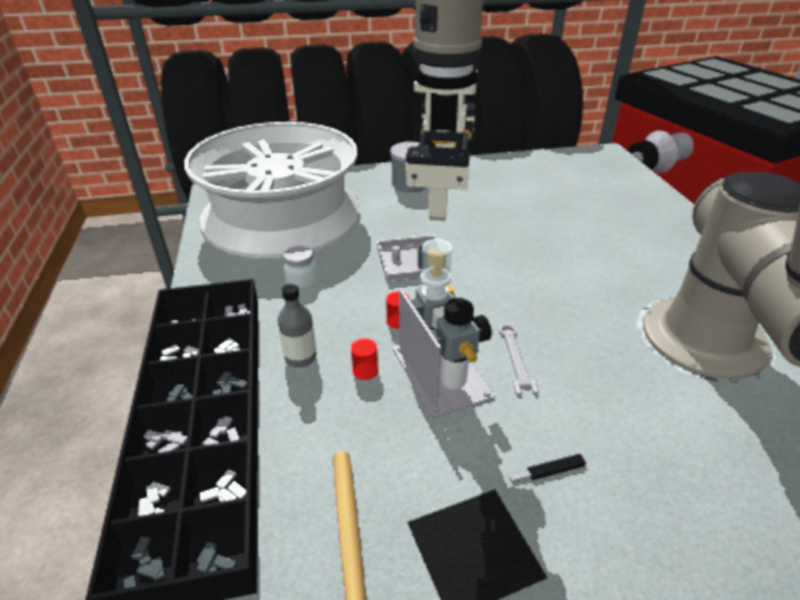

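```bash
python3 - <<'E'
from h import *
p=atz("wrist",393*.64,311*.64,.232,"1");print(p)
k=atz("wrist",521*.64,211*.64,.179,"1");print(k)
to([.499,-.0405,.216])
E
```

```text
[ 0.49846645 -0.04174902  0.232     ]
[0.48300578 0.03507542 0.179     ]
t 2.0 tcp [ 0.498  -0.0364  0.3258] rpy [ 1.7998e+02 -2.0000e-02  1.6082e+02] open 0.0921 F [-0.2 -0.1 -0.2] T [-0.025  0.015  0.001]
q [-0.227  0.243  1.442  0.     1.457 -1.463]
delta tool cm [-0.23 -0.36 10.98]
```

```bash
python3 -m crank '[[-0.3,-0.4,4,0,0,0,1],[-0.3,-0.4,7,0,0,0,1],[-0.3,-0.4,9.5,0,0,0,1],[-0.3,-0.4,11,0,0,0,1],[-0.3,-0.4,11,0,0,0,1]]'
python3 - <<'E'
from cell import robot, read_camera
import cv2,numpy as np
c=read_camera("side"); cv2.imwrite("pics/side2.png",cv2.resize(c["frame"][100:280,200:390,::-1],None,fx=4,fy=3.3,interpolation=cv2.INTER_CUBIC))
c=read_camera("wrist"); cv2.imwrite("pics/wrist2.png",cv2.resize(c["frame"][:,:,::-1],(800,600),interpolation=cv2.INTER_CUBIC))
from h import *
to([.499,-.041,.216])
E
```

```text
time: 2.62
tool_pos: [0.4991, -0.0409, 0.2152]
tool_rot: [-3.142, -0.002, 2.807]
contact_force: [-0.2, 0.3, 0.2]
opening: 0.0915
t 2.73 tcp [ 0.5002 -0.0415  0.2166] rpy [1.7999e+02 7.0000e-02 1.6082e+02] open 0.0917 F [-0.3 -0.2  0.2] T [0.023 0.042 0.009]
q [-0.236  0.326  1.634  0.     1.181 -1.472]
delta tool cm [0.13 0.01 0.06]
```

View pics/side2.png

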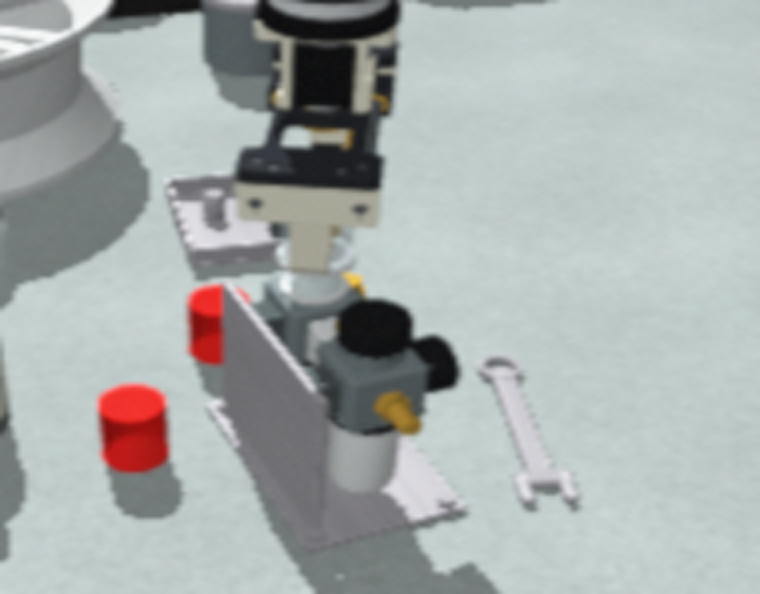

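View pics/wrist2.png

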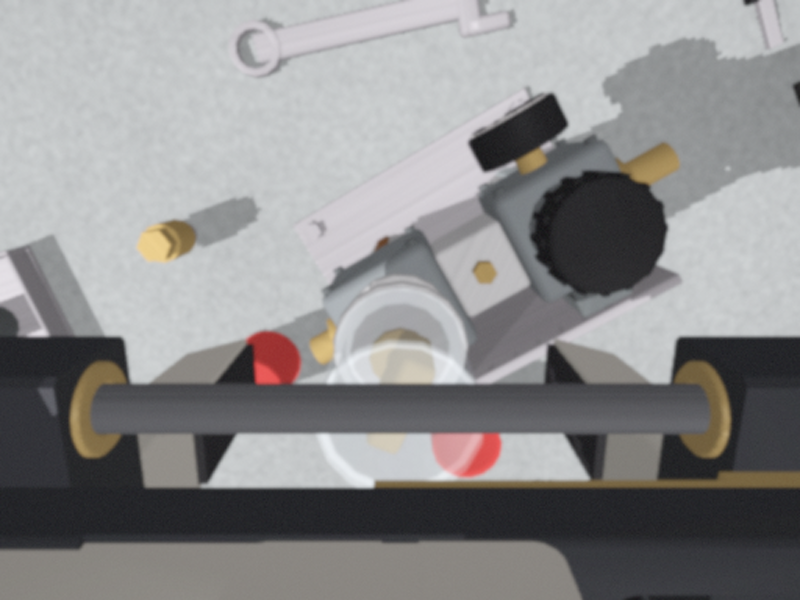

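The hood sits centred between the open fingers (about x=398, fingers at 250 and 550). Next is a light pinch at 20 N.

```bash
python3 -m crank '[[0,0,0,0,0,0,0.7],[0,0,0,0,0,0,0.55],[0,0,0,0,0,0,0.5],[0,0,0,0,0,0,0.46],[0,0,0,0,0,0,0.42]]' 20
python3 -m crank '[[0,0,0,0,0,0,0.35],[0,0,0,0,0,0,0.3],[0,0,0,0,0,0,0.3],[0,0,0,0,0,0,0.3]]' 22
python3 -m crank '[[0,0,-0.3,0,0,0,0.3],[0,0,-0.8,0,0,0,0.3],[0,0,-1.5,0,0,0,0.3],[0,0,-2,0,0,0,0.3],[0,0,-2,0,0,0,0.3]]' 22
python3 - <<'E'
from cell import robot, read_camera
import cv2,numpy as np
c=read_camera("side"); cv2.imwrite("pics/side3.png",cv2.resize(c["frame"][100:280,200:390,::-1],None,fx=4,fy=3.3,interpolation=cv2.INTER_CUBIC))
E
```

```text
time: 3.35
tool_pos: [0.5, -0.0421, 0.2157]
tool_rot: [3.141, -0.0, 2.806]
contact_force: [0.2, -0.7, 0.1]
opening: 0.0465
time: 3.85
tool_pos: [0.5, -0.0421, 0.2157]
tool_rot: [3.142, 0.0, 2.806]
contact_force: [-0.4, 0.5, 1.2]
opening: 0.0438
time: 4.47
tool_pos: [0.5003, -0.0421, 0.2363]
tool_rot: [3.141, 0.001, 2.806]
contact_force: [1.2, 0.2, -0.6]
opening: 0.0438
```

View pics/side3.png

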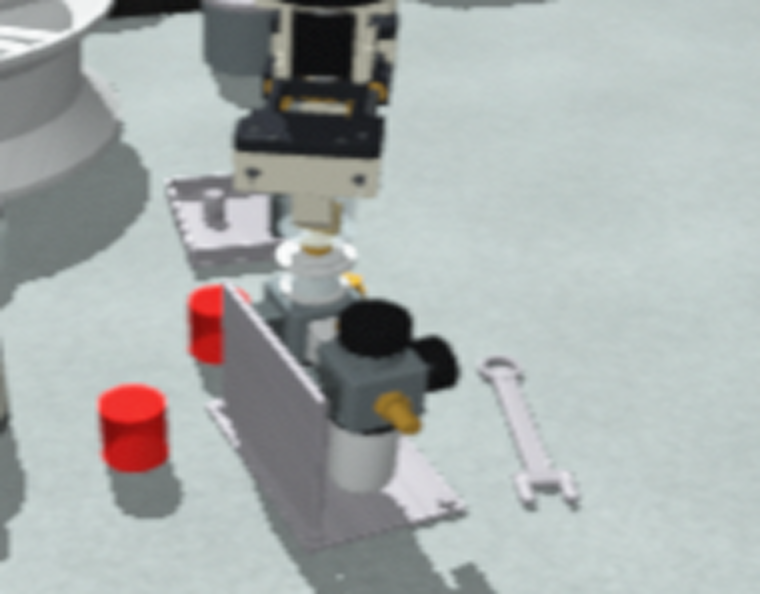

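The hood is coming up with the fingers; opening 43.8 mm matches its 44 mm width. I'll lift it clear.

```bash
python3 -m crank '[[0,0,-1.2,0,0,0,0.3],[0,0,-2.5,0,0,0,0.3],[0,0,-4,0,0,0,0.3],[0,0,-5.3,0,0,0,0.3],[0,0,-6.5,0,0,0,0.3]]'
python3 - <<'E'
from cell import robot, read_camera
import cv2,numpy as np
for n in ("side","top"):
    c=read_camera(n); np.savez(f"pics/{n}4.npz",**c)
    f=c["frame"][60:280,200:390] if n=="side" else c["frame"][180:255,215:315]
    cv2.imwrite(f"pics/{n}4.png",cv2.resize(f[:,:,::-1],(760,600),interpolation=cv2.INTER_CUBIC))
from h import *
to([.528,.300,.32])
E
```

```text
time: 5.15
tool_pos: [0.5001, -0.0421, 0.3018]
tool_rot: [3.141, 0.001, 2.806]
contact_force: [0.5, -0.8, -0.4]
opening: 0.044
t 5.25 tcp [ 0.5006 -0.0422  0.3023] rpy [1.7998e+02 1.6000e-01 1.6076e+02] open 0.0436 F [0.3 0.1 0.1] T [ 0.048  0.017 -0.046]
q [-0.237  0.259  1.484  0.     1.396 -1.472]
delta tool cm [ 8.68 33.22 -1.78]
```

View pics/side4.png

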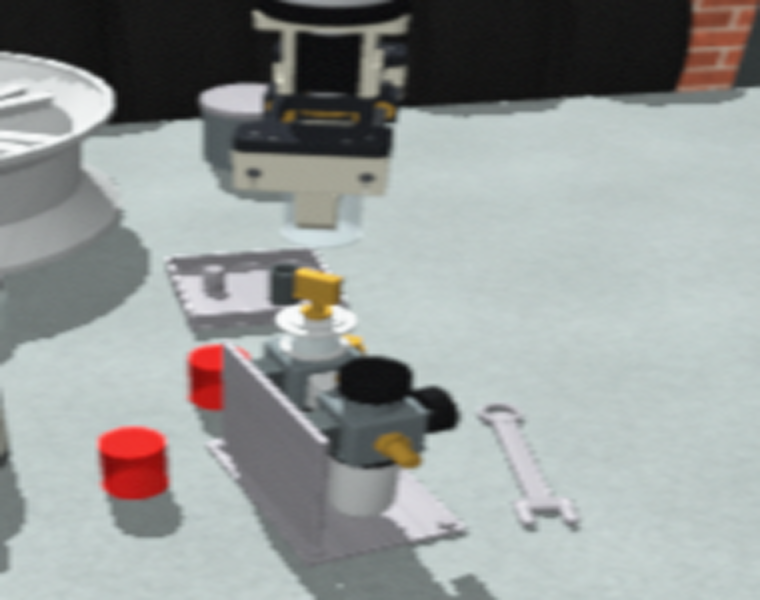

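```bash
python3 -m crank '[[0.5,2,0,0,0,0,0.3],[1.3,5,0,0,0,0,0.3],[2.3,9,0,0,0,0,0.3],[3.4,13,0,0,0,0,0.3],[4.4,17,0,0,0,0,0.3]]'
python3 -m crank '[[1,4,0,0,0,0,0.3],[2,8,0,0,0,0,0.3],[3.1,12,0,0,0,0,0.3],[3.9,15,0,0,0,0,0.3],[4.2,16.2,0,0,0,0,0.3]]'
python3 -c "
from h import *
to([.528,.300,.06])"
```

```text
time: 5.88
tool_pos: [0.5143, 0.1341, 0.3003]
tool_rot: [-3.141, -0.001, 2.806]
contact_force: [-0.1, -0.4, 0.8]
opening: 0.044
time: 6.5
tool_pos: [0.5279, 0.3011, 0.2999]
tool_rot: [-3.141, -0.001, 2.808]
contact_force: [-0.1, -0.3, -1.2]
opening: 0.0436
t 6.5 tcp [0.5279 0.3011 0.2999] rpy [-1.7996e+02 -6.0000e-02  1.6087e+02] open 0.0436 F [-0.1 -0.3 -1.2] T [-0.049 -0.031  0.019]
q [ 0.392  0.468  1.18   0.     1.495 -0.845]
delta tool cm [-0.07 -0.08 23.99]
```

```bash
python3 -m crank '[[0,0,3,0,0,0,0.3],[0,0,8,0,0,0,0.3],[0,0,13,0,0,0,0.3],[0,0,17,0,0,0,0.3],[0,0,19,0,0,0,0.3]]'
python3 -m crank '[[0,0,2,0,0,0,0.3],[0,0,3.5,0,0,0,0.3],[0,0,4.5,0,0,0,0.3],[0,0,5,0,0,0,0.3],[0,0,5.1,0,0,0,0.3]]'
python3 - <<'E'
from cell import robot, read_camera
import cv2,numpy as np
c=read_camera("side"); np.savez("pics/side5.npz",**c)
cv2.imwrite("pics/side5.png",cv2.resize(c["frame"][240:384,230:380,::-1],None,fx=5,fy=4,interpolation=cv2.INTER_CUBIC))
c=read_camera("wrist"); np.savez("pics/wrist5.npz",**c)
cv2.imwrite("pics/wrist5.png",cv2.resize(c["frame"][:,:,::-1],(800,600),interpolation=cv2.INTER_CUBIC))
from h import *
to([.528,.300,.0435])
E
```

```text
time: 7.12
tool_pos: [0.5272, 0.2982, 0.108]
tool_rot: [-3.138, -0.003, 2.805]
contact_force: [-0.7, -0.3, 0.7]
opening: 0.0439
time: 7.75
tool_pos: [0.5284, 0.2997, 0.0598]
tool_rot: [3.141, 0.0, 2.806]
contact_force: [0.6, 0.3, -0.7]
opening: 0.0438
t 7.85 tcp [0.5285 0.2998 0.0602] rpy [1.7997e+02 4.0000e-02 1.6077e+02] open 0.0438 F [-0.2  0.3  0.1] T [-0.032  0.007 -0.01 ]
q [ 0.39   0.682  1.503  0.     0.956 -0.845]
delta tool cm [ 0.05 -0.    1.67]
```

View pics/side5.png

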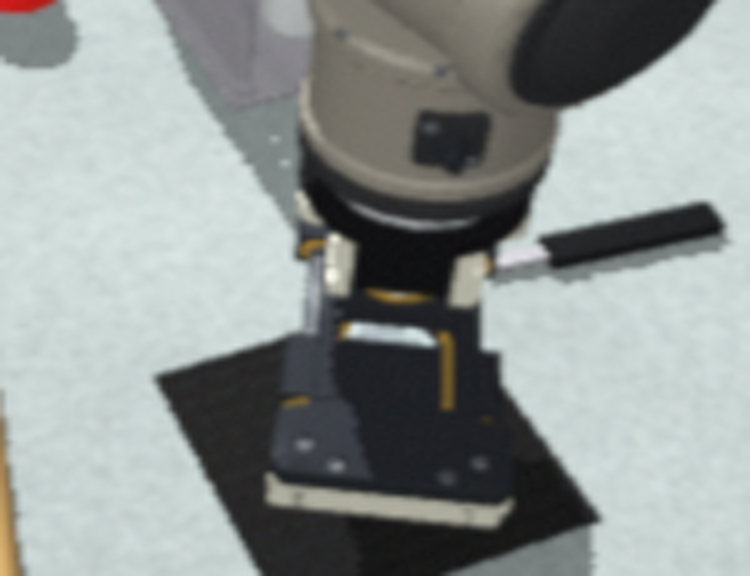

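View pics/wrist5.png

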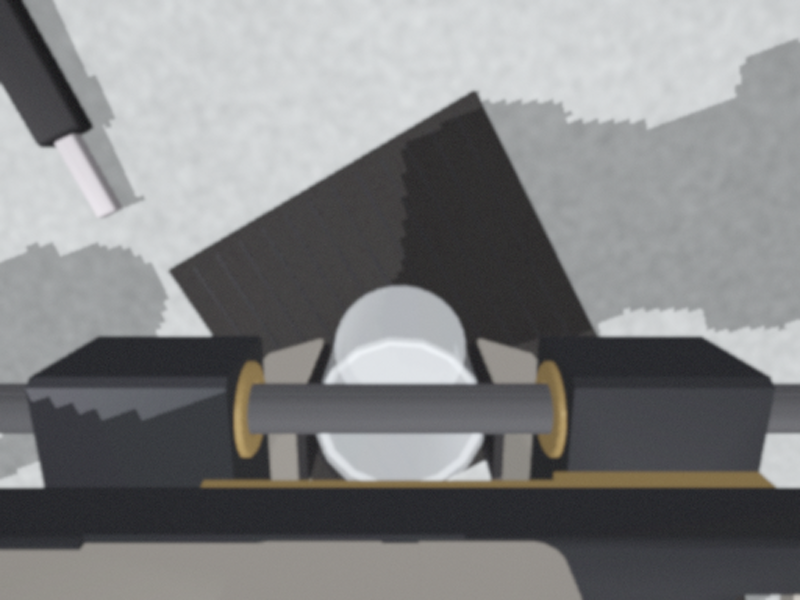

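```bash
python3 -m crank '[[0,0,0.5,0,0,0,0.3],[0,0,0.9,0,0,0,0.3],[0,0,1.2,0,0,0,0.3],[0,0,1.3,0,0,0,0.3],[0,0,1.4,0,0,0,0.3]]'
python3 -m crank '[[0,0,0.05,0,0,0,0.3],[0,0,0.1,0,0,0,0.3],[0,0,0.1,0,0,0,0.3]]'
python3 -m crank '[[0,0,0.05,0,0,0,0.3],[0,0,0.1,0,0,0,0.3],[0,0,0.1,0,0,0,0.3]]'
```

```text
time: 8.48
tool_pos: [0.5283, 0.2997, 0.0457]
tool_rot: [3.141, 0.0, 2.806]
contact_force: [0.5, 0.4, 0.5]
opening: 0.0435
time: 8.85
tool_pos: [0.5282, 0.2997, 0.0447]
tool_rot: [3.141, 0.0, 2.806]
contact_force: [-1.1, 0.7, -0.8]
opening: 0.0438
time: 9.22
tool_pos: [0.5282, 0.2997, 0.0437]
tool_rot: [3.142, -0.0, 2.806]
contact_force: [0.1, 0.0, -0.3]
opening: 0.0439
```

```bash
python3 -m crank '[[0,0,0.05,0,0,0,0.3],[0,0,0.1,0,0,0,0.3],[0,0,0.1,0,0,0,0.3]]'
python3 -m crank '[[0,0,0.05,0,0,0,0.3],[0,0,0.05,0,0,0,0.3]]'
python3 -m crank '[[0,0,0.05,0,0,0,0.3],[0,0,0.05,0,0,0,0.3]]'
```

```text
time: 9.6
tool_pos: [0.5283, 0.2997, 0.0427]
tool_rot: [3.141, 0.0, 2.806]
contact_force: [-0.6, 0.3, -0.0]
opening: 0.0437
time: 9.85
tool_pos: [0.5283, 0.2997, 0.0427]
tool_rot: [3.141, 0.0, 2.806]
contact_force: [-1.2, -0.3, 5.9]
opening: 0.0441
time: 10.1
tool_pos: [0.5283, 0.2997, 0.0427]
tool_rot: [3.141, 0.0, 2.806]
contact_force: [-3.7, -1.5, 7.4]
opening: 0.0438
```

Contact force is rising, so the hood has touched down on the mat. I'll release it.

```bash
python3 -m crank '[[0,0,-0.05,0,0,0,0.46],[0,0,-0.05,0,0,0,0.5],[0,0,-0.05,0,0,0,0.55],[0,0,-0.05,0,0,0,0.65],[0,0,-0.05,0,0,0,0.8]]'
python3 -m crank '[[0,0,0,0,0,0,1],[0,0,0,0,0,0,1],[0,0,-1,0,0,0,1],[0,0,-3,0,0,0,1],[0,0,-6,0,0,0,1]]'
python3 -m crank '[[0,0,-5,0,0,0,1],[0,0,-10,0,0,0,1],[0,0,-15,0,0,0,1],[0,0,-19,0,0,0,1],[0,0,-20,0,0,0,1]]'
python3 - <<'E'
from cell import robot, read_camera
import cv2,numpy as np
for n in ("side","top","wrist"):
    c=read_camera(n); np.savez(f"pics/{n}6.npz",**c)
    cv2.imwrite(f"pics/{n}6.png",cv2.resize(c["frame"][:,:,::-1],(800,600),interpolation=cv2.INTER_CUBIC))
from h import *
to([.499,-.0415,.31])
E
```

```text
time: 10.72
tool_pos: [0.5282, 0.2997, 0.042]
tool_rot: [-3.142, -0.0, 2.806]
contact_force: [-0.9, -0.3, 0.1]
opening: 0.0653
time: 11.35
tool_pos: [0.5279, 0.2995, 0.1028]
tool_rot: [-3.141, -0.001, 2.806]
contact_force: [1.1, 0.1, 0.4]
opening: 0.0918
time: 11.98
tool_pos: [0.5289, 0.3, 0.3061]
tool_rot: [3.137, 0.005, 2.806]
contact_force: [-0.5, 0.1, -0.0]
opening: 0.0918
t 12.12 tcp [0.5279 0.2996 0.3016] rpy [-1.7997e+02 -3.0000e-02  1.6076e+02] open 0.0918 F [-0.7  0.3  0.4] T [ 0.017  0.011 -0.004]
q [ 0.39   0.466  1.179  0.     1.497 -0.845]
delta tool cm [ -8.51 -33.15  -0.83]
```

View pics/wrist6.png

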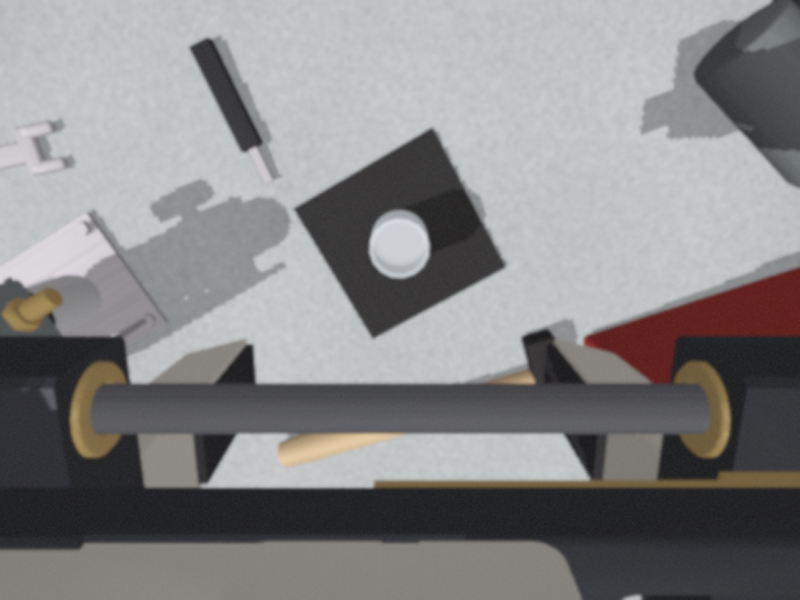

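View pics/side6.png

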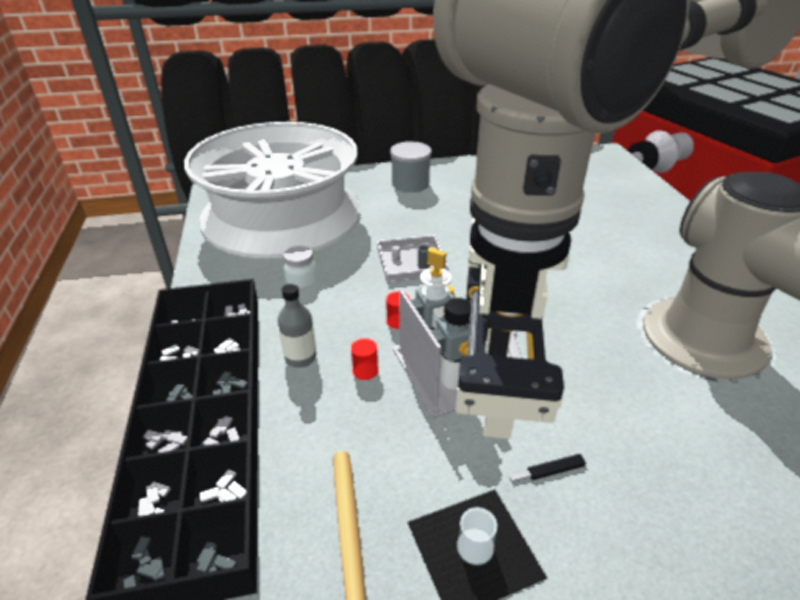

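View pics/top6.png

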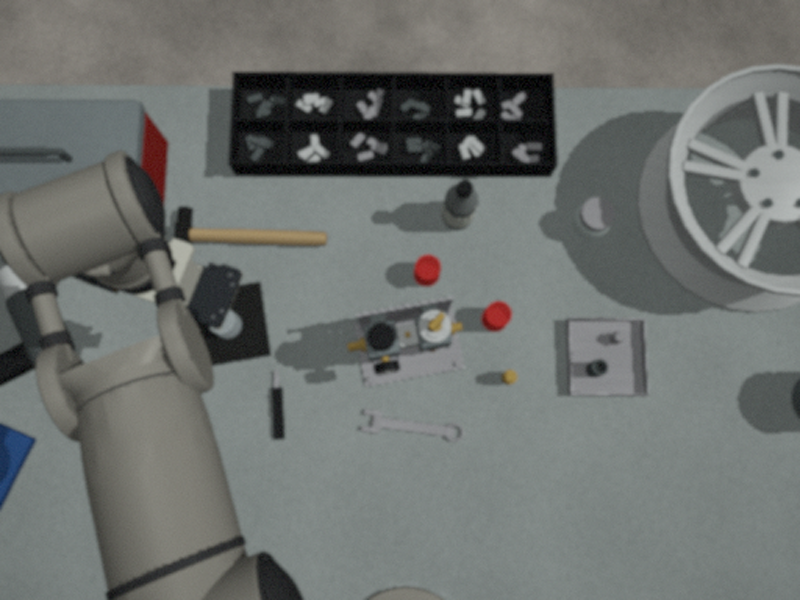

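The hood stands upright near the mat centre (wrist (400,245), side (477,537)). Next I'll measure the thumbscrew.

```bash
python3 - <<'E'
import numpy as np,cv2
f=np.load("pics/top6.npz")["frame"][:,:,::-1]
a=cv2.resize(f[190:225,260:300],None,fx=15,fy=15,interpolation=cv2.INTER_CUBIC)
f=np.load("pics/side6.npz")["frame"][:,:,::-1]
b=cv2.resize(f[150:202,255:305],None,fx=10,fy=10,interpolation=cv2.INTER_CUBIC)
cv2.imwrite("pics/c6a.png",a);cv2.imwrite("pics/c6b.png",b)
E
```

```text
(no output)
```

View pics/c6a.png

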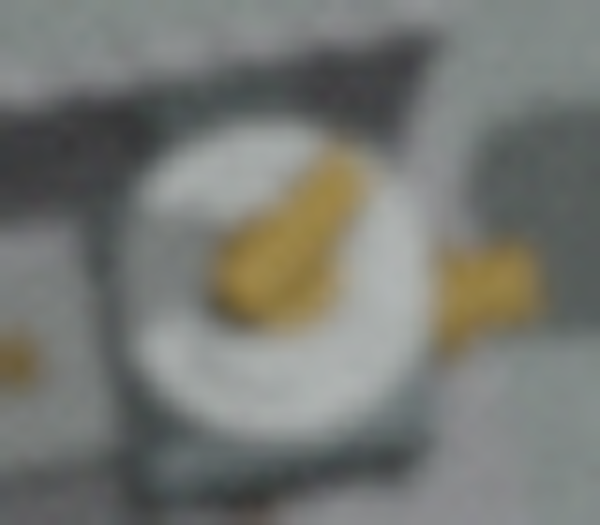

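View pics/c6b.png

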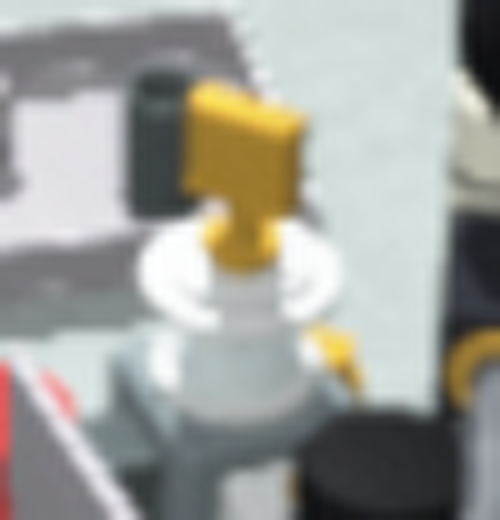

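```bash
python3 -m crank '[[-1.5,-5.5,0,0,0,0,1],[-3,-11,0,0,0,0,1],[-4.3,-16.5,0,0,0,0,1],[-5.7,-22,0,0,0,0,1],[-6.8,-26.5,0,0,0,0,1]]'
python3 -m crank '[[-1.7,-6.4,0,0,0,8,1],[-1.7,-6.6,0,0,0,16,1],[-1.7,-6.6,0,0,0,25,1],[-1.7,-6.6,0,0,0,25,1],[-1.7,-6.6,0,0,0,25,1]]'
python3 - <<'E'
from cell import robot, read_camera
import cv2,numpy as np
c=read_camera("wrist"); np.savez("pics/wrist7.npz",**c)
cv2.imwrite("pics/wrist7.png",cv2.resize(c["frame"][130:260,180:350,::-1],None,fx=4.7,fy=4.6,interpolation=cv2.INTER_CUBIC))
from h import *
to([.499,-.0415,.21])
print(proj("wrist",[.499,-.0415,.2235],"7"))
E
```

```text
time: 12.75
tool_pos: [0.5039, 0.0251, 0.3002]
tool_rot: [-3.141, -0.004, 2.805]
contact_force: [-0.7, -0.2, -0.4]
opening: 0.0915
time: 13.38
tool_pos: [0.4991, -0.0406, 0.3012]
tool_rot: [-3.141, -0.002, 2.373]
contact_force: [0.0, -0.3, -0.2]
opening: 0.0918
t 13.43 tcp [ 0.4992 -0.0405  0.3015] rpy [-1.7996e+02 -7.0000e-02  1.3592e+02] open 0.0922 F [-0.4  0.1 -0.4] T [-0.078  0.014  0.015]
q [-0.234  0.259  1.486  0.     1.398 -1.036]
delta tool cm [-0.07 -0.08  9.15]
[256.30021935 202.88614177]
```

View pics/wrist7.png

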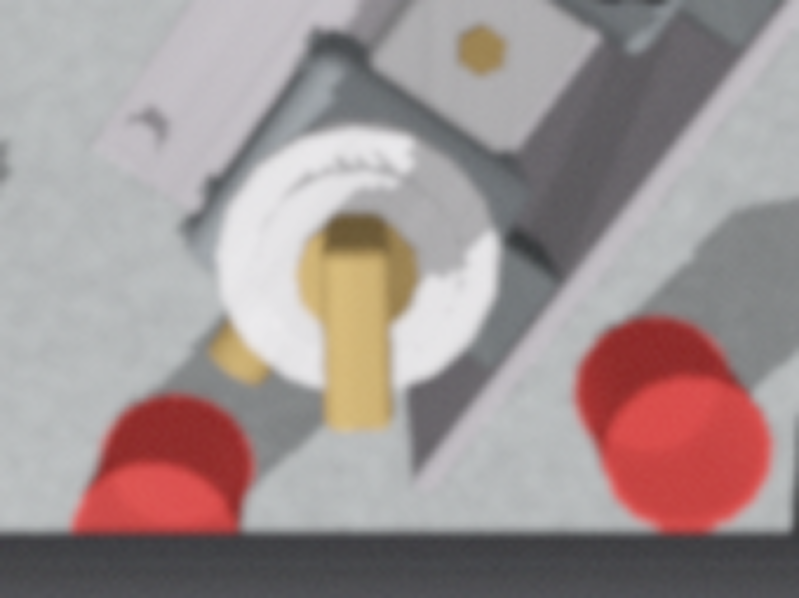

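```bash
python3 - <<'E'
from h import *
P=lambda x,y,z: atz("wrist",180+x/4.7,130+y/4.6,z,"7")
print(P(357,338,.2235))
def ang(a,b,z): d=P(*b,z)-P(*a,z); return np.degrees(np.arctan2(d[1],d[0]))
print("head",ang((357,425),(356,250),.2235))
print("plate y-dir",ang((420,480),(795,15),.15), "base edge", ang((97,150),(215,0),.0), "flange centre",P(359,258,.177))
to([.499,-.0415,.21])
E
```

```text
[ 0.49913674 -0.04194756  0.2235    ]
head 136.2988151052252
plate y-dir 99.91389781523363 base edge 97.33691731138744 flange centre [ 0.49911063 -0.0415214   0.177     ]
t 13.43 tcp [ 0.4992 -0.0405  0.3015] rpy [-1.7996e+02 -7.0000e-02  1.3592e+02] open 0.0922 F [-0.4  0.1 -0.4] T [-0.078  0.014  0.015]
q [-0.234  0.259  1.486  0.     1.398 -1.036]
delta tool cm [-0.07 -0.08  9.15]
```

```bash
python3 -m crank '[[-0.1,-0.1,3,0,0,0,1],[-0.1,-0.1,6,0,0,0,0.8],[-0.1,-0.1,8,0,0,0,0.6],[-0.1,-0.1,8.9,0,0,0,0.5],[-0.1,-0.1,8.9,0,0,0,0.4]]' 20
python3 -m crank '[[0,0,0,0,0,0,0.25],[0,0,0,0,0,0,0.15],[0,0,0,0,0,0,0.05],[0,0,0,0,0,0,0],[0,0,0,0,0,0,0]]' 20
python3 -m crank '[[0,0,0,0,0,0,0],[0,0,0,0,0,0,0],[0,0,0,0,0,0,0]]' 30
python3 - <<'E'
from cell import robot, read_camera
import cv2,numpy as np
c=read_camera("side")
cv2.imwrite("pics/side8.png",cv2.resize(c["frame"][100:220,220:340,::-1],None,fx=5,fy=5,interpolation=cv2.INTER_CUBIC))
from h import *
to([.499,-.0418,.212])
E
```

```text
time: 14.05
tool_pos: [0.4994, -0.0421, 0.213]
tool_rot: [-3.141, -0.001, 2.37]
contact_force: [-0.2, 0.6, 0.5]
opening: 0.0564
time: 14.68
tool_pos: [0.5001, -0.0418, 0.2134]
tool_rot: [3.14, 0.001, 2.369]
contact_force: [2.7, 2.6, 1.0]
opening: 0.0096
time: 15.05
tool_pos: [0.5, -0.0418, 0.2134]
tool_rot: [3.14, 0.001, 2.37]
contact_force: [4.2, 3.8, 0.1]
opening: 0.01
t 15.1 tcp [ 0.5    -0.0418  0.2134] rpy [1.7991e+02 3.0000e-02 1.3576e+02] open 0.0098 F [ 3.8  3.2 -0.8] T [ 0.524 -0.589 -0.003]
q [-2.370e-01  3.290e-01  1.639e+00  1.000e-03  1.173e+00 -1.036e+00]
delta tool cm [ 0.08 -0.07  0.14]
```

View pics/side8.png

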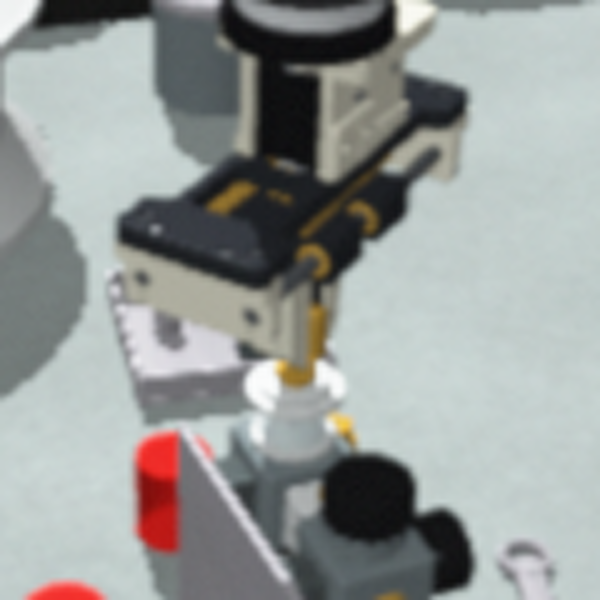

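Head gripped (opening 10 mm). A small side load of about 5 N remains, so I'll nudge 0.5 mm and then turn clockwise, watching the torque.

```bash
python3 -m crank '[[0,0.05,0,0,0,4,0],[0,0.05,0,0,0,12,0],[0,0.05,0,0,0,20,0],[0,0.05,0,0,0,28,0],[0,0.05,0,0,0,36,0]]' 30
python3 -c "
from h import *
to([.499,-.0418,.212])"
```

```text
time: 15.72
tool_pos: [0.4995, -0.0421, 0.2134]
tool_rot: [-3.141, 0.0, 1.737]
contact_force: [-0.2, 0.8, 2.3]
opening: 0.0099
t 15.72 tcp [ 0.4995 -0.0421  0.2134] rpy [-1.7997e+02  2.0000e-02  9.9510e+01] open 0.0099 F [-0.2  0.8  2.3] T [0.091 0.039 0.016]
q [-2.370e-01  3.290e-01  1.639e+00 -1.000e-03  1.175e+00 -4.020e-01]
delta tool cm [ 0.04 -0.05  0.14]
```

```bash
python3 -m crank '[[0,0,0,0,0,8,0],[0,0,0,0,0,17,0],[0,0,0,0,0,26,0],[0,0,0,0,0,35,0],[0,0,0,0,0,42,0]]'
python3 -m crank '[[0,0,0,0,0,6,0],[0,0,0,0,0,12,0],[0,0,0,0,0,18,0],[0,0,0,0,0,22,0],[0,0,0,0,0,25,0]]'
python3 - <<'E'
from h import *
from cell import robot
to([.499,-.0418,.212])
from cell import read_camera
for i in range(4):
    read_camera("side"); print(robot.observe()["torque"].round(3))
E
```

```text
time: 16.35
tool_pos: [0.4988, -0.0419, 0.2134]
tool_rot: [-3.14, 0.001, 1.004]
contact_force: [-3.4, 0.6, 3.5]
opening: 0.0099
time: 16.98
tool_pos: [0.4986, -0.0417, 0.2134]
tool_rot: [-3.14, 0.002, 0.57]
contact_force: [-4.6, 3.1, 3.2]
opening: 0.0101
t 16.98 tcp [ 0.4986 -0.0417  0.2134] rpy [-1.799e+02  1.200e-01  3.266e+01] open 0.0101 F [-4.6  3.1  3.2] T [0.331 0.787 0.008]
q [-0.237  0.328  1.64  -0.     1.177  0.764]
delta tool cm [0.03 0.03 0.13]
[0.371 0.855 0.021]
[ 0.315  0.955 -0.06 ]
[ 0.404  0.915 -0.062]
[ 0.335  0.943 -0.024]
```

```bash
cat >> h.py <<'E'
def tq(n=8):
    from cell import robot, read_camera
    T=[];F=[]
    for i in range(n):
        read_camera("side"); s=robot.observe(); T.append(s["torque"]);F.append(s["contact_force"])
    T=np.array(T);F=np.array(F)
    print("t",round(s["time"],2),"yaw",np.degrees(s["tool_rot"][2]).round(2),"F",F.mean(0).round(1),"T",T.mean(0).round(3),"sem z",(T[:,2].std()/n**.5).round(3),"vel",s["qvel"].round(3)[5], "tcp",s["tool_pos"].round(4))
E
python3 -m crank '[[0,-0.05,0,0,0,0,0],[0,-0.05,0,0,0,4,0],[0,-0.05,0,0,0,8,0],[0,-0.05,0,0,0,12,0],[0,-0.05,0,0,0,15,0]]' 
python3 -c "
from h import *
tq()"
```

```text
time: 17.8
tool_pos: [0.4984, -0.0414, 0.2134]
tool_rot: [-3.141, 0.002, 0.309]
contact_force: [-5.8, 1.9, 5.3]
opening: 0.0097
t 18.2 yaw 17.81 F [-5.3  1.6  6.2] T [ 0.265  1.088 -0.032] sem z 0.01 vel -0.0 tcp [ 0.4985 -0.0414  0.2133]
```

```bash
python3 -m crank '[[-0.05,0,0,0,0,0,0],[-0.07,0,0,0,0,2,0],[-0.07,0,0,0,0,4,0],[-0.07,0,0,0,0,4,0]]' 
python3 -c "
from h import *
tq()"
python3 -m crank '[[0,0,0,0,0,1,0],[0,0,0,0,0,2,0],[0,0,0,0,0,2,0]]' 
python3 -c "
from h import *
tq()"
```

```text
time: 18.7
tool_pos: [0.4984, -0.0414, 0.2134]
tool_rot: [-3.141, 0.001, 0.239]
contact_force: [-4.2, 3.7, 5.9]
opening: 0.0102
t 19.1 yaw 13.73 F [-3.9  3.5  5.1] T [ 0.544  0.852 -0.034] sem z 0.006 vel 0.0 tcp [ 0.4984 -0.0413  0.2133]
time: 19.48
tool_pos: [0.4984, -0.0413, 0.2133]
tool_rot: [-3.141, 0.001, 0.205]
contact_force: [-3.8, 4.0, 5.6]
opening: 0.01
t 19.88 yaw 11.74 F [-4.   3.3  5.7] T [ 0.565  0.861 -0.015] sem z 0.009 vel 0.002 tcp [ 0.4984 -0.0413  0.2133]
```

```bash
for i in 1 2; do python3 -m crank '[[0,0,0,0,0,1,0],[0,0,0,0,0,2,0],[0,0,0,0,0,2,0]]' >/dev/null
python3 -c "
from h import *
tq(10)"; done
```

```text
t 20.75 yaw 9.8 F [-4.   3.4  5.7] T [0.55  0.826 0.413] sem z 0.006 vel 0.0 tcp [ 0.4984 -0.0413  0.2134]
t 21.62 yaw 7.83 F [-4.   3.5  5.6] T [0.537 0.819 0.669] sem z 0.007 vel 0.0 tcp [ 0.4984 -0.0413  0.2133]
```

```bash
python3 - <<'E'
from cell import robot, read_camera
import cv2,numpy as np
s=robot.observe(); print(s["joint_efforts"].round(3), s["torque"])
for n in ("side","wrist"):
    c=read_camera(n); np.savez(f"pics/{n}9.npz",**c)
    f=c["frame"][100:240,210:350] if n=="side" else c["frame"]
    cv2.imwrite(f"pics/{n}9.png",cv2.resize(f[:,:,::-1],(600,600) if n=="side" else (800,600),interpolation=cv2.INTER_CUBIC))
E
```

```text
[ -2.19  -38.544 -23.855  -0.385  -1.499   0.668] [0.513142   0.87751913 0.67480293]
```

View pics/side9.png

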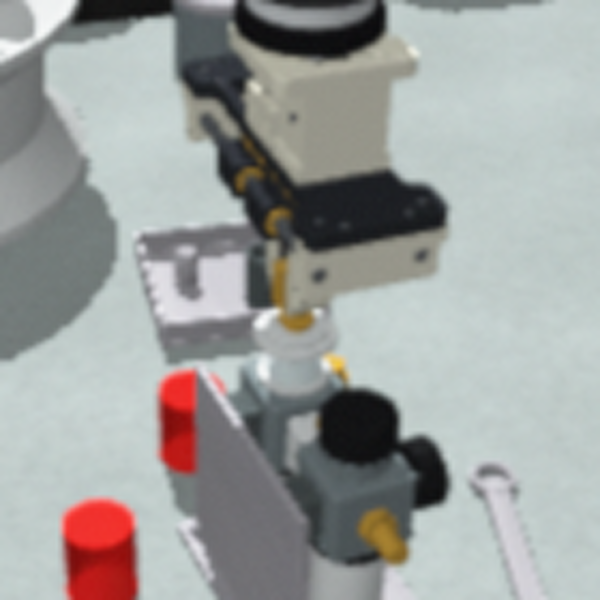

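View pics/wrist9.png

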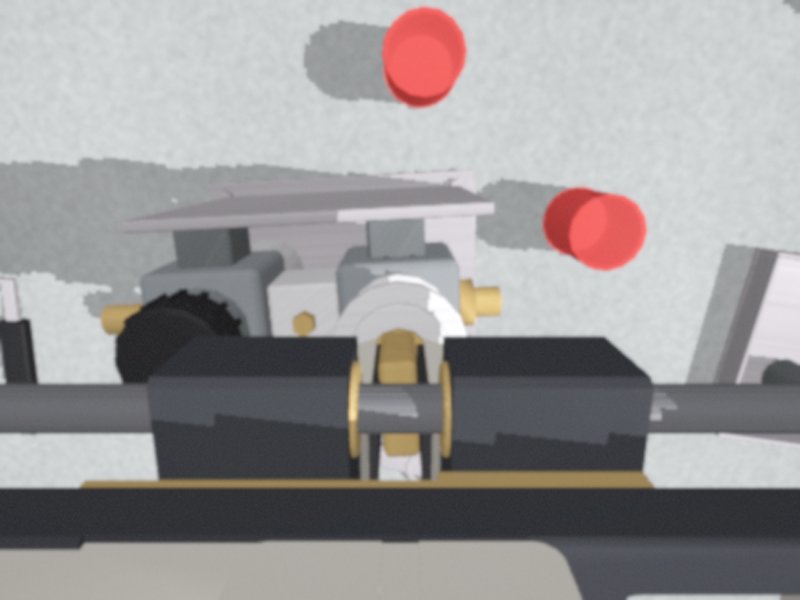

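Torque rose sharply from about 0 at yaw 11.7° to 0.67 N m at 7.8°. That puts first contact near 11°, against about 10° estimated for the unit's axis, so the screw is seated and at most about 0.07 rad past contact. I'll back it off to yaw ≈101°.

```bash
python3 -m crank '[[0,0,0,0,0,-3,0],[0,0,0,0,0,-10,0],[0,0,0,0,0,-18,0],[0,0,0,0,0,-26,0],[0,0,0,0,0,-34,0]]'
python3 -m crank '[[0,0,0,0,0,-8,0],[0,0,0,0,0,-16,0],[0,0,0,0,0,-24,0],[0,0,0,0,0,-32,0],[0,0,0,0,0,-38,0]]'
python3 -m crank '[[0,0,0,0,0,-7,0],[0,0,0,0,0,-13,0],[0,0,0,0,0,-18,0],[0,0,0,0,0,-21,0],[0,0,0,0,0,-21,0]]'
python3 -c "
from h import *
tq()
to([.499,-.0418,.212])"
python3 - <<'E'
from cell import robot, read_camera
import cv2,numpy as np
for n in ("side","wrist"):
    c=read_camera(n); np.savez(f"pics/{n}10.npz",**c)
    f=c["frame"][170:320,170:345] if n=="wrist" else c["frame"]
    cv2.imwrite(f"pics/{n}10.png",cv2.resize(f[:,:,::-1],(800,600) if n=="side" else (788,600),interpolation=cv2.INTER_CUBIC))
E
```

```text
time: 22.35
tool_pos: [0.4986, -0.0418, 0.2133]
tool_rot: [-3.141, 0.0, 0.733]
contact_force: [-3.2, 1.8, 4.8]
opening: 0.0099
time: 22.98
tool_pos: [0.4992, -0.0421, 0.2134]
tool_rot: [3.141, 0.001, 1.395]
contact_force: [-0.8, 0.4, 2.6]
opening: 0.0098
time: 23.6
tool_pos: [0.4995, -0.0421, 0.2134]
tool_rot: [3.14, 0.001, 1.758]
contact_force: [1.8, -0.2, 2.1]
opening: 0.0096
t 24.0 yaw 100.74 F [ 3.5 -1.5  1.3] T [-0.266 -0.43   0.038] sem z 0.005 vel -0.002 tcp [ 0.4995 -0.0421  0.2134]
t 24.0 tcp [ 0.4995 -0.0421  0.2134] rpy [1.7991e+02 5.0000e-02 1.0074e+02] open 0.0098 F [ 6.  -2.9  0.9] T [-0.4   -0.677  0.018]
q [-0.237  0.327  1.641 -0.     1.172 -0.424]
delta tool cm [ 0.03 -0.04  0.14]
```

View pics/wrist10.png

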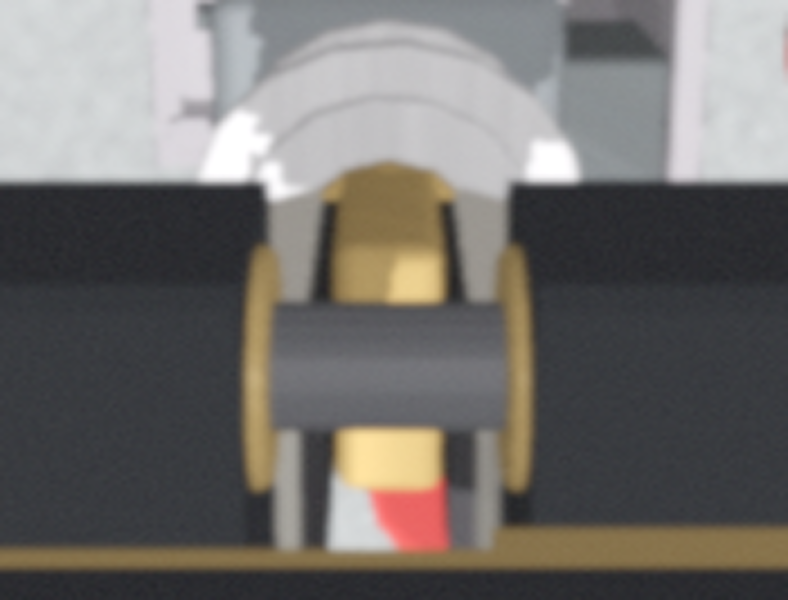

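View pics/side10.png

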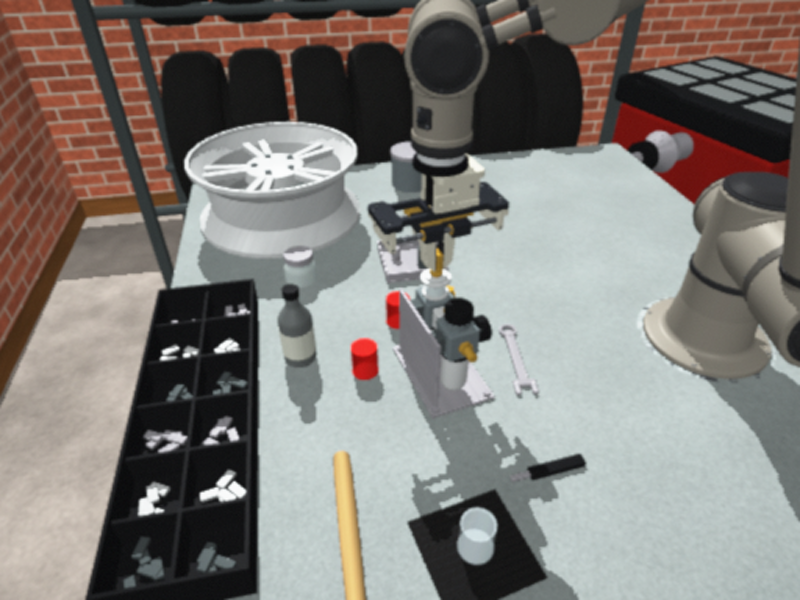

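The head lies square in the jaws and across the unit's axis, and the hood is standing on the mat. The arm is still, so I'm handing in.

```bash
python3 -c "
from cell import robot
print(robot.hand_in()); s=robot.observe(); print(s['time'],s['tool_rot'],s['opening'])"
```

```text
the job is handed in; nothing more can be done
None
the job is handed in; nothing more can be done
```

I moved the hood to the mat, seated the thumbscrew and backed it off a quarter turn. I handed in at about 24 s with the gripper still holding the head. The hand-in gave no verdict.

- **Hood:** I pinched it at 20–22 N, lifted it straight off and set it open end down near the mat's centre. It touched down at about 7 N. The last side picture shows it upright and free of the fingers.
- **Thumbscrew:** I turned it clockwise about 128°, and resistance came up near yaw 11°, close to the 10° I had measured for the unit's axis. I stopped at 7.8°, roughly 0.05–0.07 rad past first contact. I then backed off to yaw 100.7°, about a quarter turn open (estimated 1.56–1.58 rad). The head is gripped at 30 N, and the wrist picture shows it square in the jaws.
- **Disagreement:** the seating torque rose faster than the task describes. It read 0.41 N m, then 0.67 N m, over about 4° of turn. Taken at the stated 0.2 N m per 0.1 rad, that would mean about 0.3 rad past contact, beyond the 0.2 rad limit. The measured tool turn since the last torque-free reading was only about 0.07 rad, so I judged it within the limit, but I could not check the needle angle directly.
- **Side load:** the grip left a few newtons pushing sideways on the head from a slight off-centre hold.
- **Bystanders:** none appeared to have moved in the last side picture. I did not measure their positions.

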